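Charge the sunken lubricator

ROBOT

A 7-joint arm with a two-finger parallel gripper is mounted at the origin on a cart in front of the work surface, level with it; the furniture and walls round the work are solid. World frame = base frame: x ahead of the robot, y to its left, z up, the work surface at z = 0. Lengths are in m, angles in rad, forces in N, time in s.
With the tool pointing down it reaches from about 0.425 to 0.925 m from the base axis. Payload 6.8 kg.
Tool frame: the origin (TCP) lies on the centre line of the jaws, within the pads' length; the fingertips stand 8 mm ahead of it and the grasp point (between the pads) lies 11 mm behind it (bot.tips_ahead is the distance from the TCP to the fingertips, in m); z points along the fingers, y is the line along which they close (so a half turn about z gives the same grasp; the last joint's range is limited). The gripper opens to 85 mm and grips with 20 to 120 N. Pads are 22 mm wide; open, the fingers measure 114 mm over their backs; the gripper's body (76 mm by 85 mm) begins 54 mm behind the grasp point. The pads swing forward as they close: fully open they stand 13 mm farther back than shut.
Start: joints at [-1.227, 0.477, 0.022, 1.555, -0.011, 1.109, -0.083], TCP at [0.295, 0.607, 0.239] pointing down, gripper open.
Joint ranges: [-2.96, 2.96], [-0.34, 2.1], [-1.41, 1.46], [0.24, 2.44], [-1.37, 4.51], [0.17, 1.92], [-2.96, 2.96]. Speed limits (rad/s): [2.39, 2.39, 3.14, 3.14, 3.14, 3.14, 3.14].

INTERFACE

Orientations are given as a unit quaternion [w, x, y, z].
In Python, from station import bot gives the robot as it stands.
- The arm moves only by the tool send_rows, never from a script. Its argument "deltas" is text: rows parted by semicolons, each of 4 numbers parted by spaces: the shift along the tool's x, y, z in m, then the turn about the tool's z in degrees. In form: x y z spin; .... A call has 1 to 5 rows; each row is the pose to reach, as a shift and turn from the pose commanded when the call began, along the tool's axes at that moment; what a row does not reach only later rows make up. A row lasts 1/10 s, in which the tool goes at most 50 mm and 8.59 degrees, less where a joint would pass 70% of its speed; a pose out of reach is approached as far as the arm can. A call with a gripper value outside its range is refused whole. "claw" is the opening, from 0 (shut) to 1 (fully open), set as the call begins (left out, the last holds). The fingers move at their own pace and stop on an object; "force" is the grip in N (left out, the last holds). Time passes only in rows, so rows that repeat a pose let the fingers close. It gives the time, the measured TCP pose, the force, the opening and the grip force at its end, in the units of the state.
- bot.get_obs(): the state, without advancing time (a new reading comes with each control period).
- bot.read_camera(name): name is "scene" or "top" or "wrist"; returns a dict with "img" (384x512x3 uint8, red, green, blue), "depth" (384x512 float32, m along the optical axis (not along the pixel's ray), 0 where there is no reading), "fx", "fy", "cx", "cy" (pixels), "camera_from_world" (4x4, takes a point from world to camera coordinates). Camera axes: x right, y up, looking along -z (the intrinsics and any distortion apply to the point x, -y, -z); pixel columns grow to the right and rows downward; lengths in m; the calibration is good to about 2 mm. The wrist camera is an equidistant fisheye: a pixel r from the principal point sees the ray r / f radians off the axis. A picture is of the moment at which its call begins.
- bot.hand_in(): hands the job in; it is judged then, once.
Trained networks look in a picture, given as the dict that the camera call returned (one of the last four; its "shot" number tells which), for a name from the list of things; names that differ only in an ending like _2 or _b are one class to them, and where a whole thing is asked for, a point or a joint stands for the part that bears it (a point fixed in the world has none). Each returns a list of dicts, best first, with "confidence" (0 to 1); they miss things now and then, are a little off and sometimes report something else, mostly with a low value. They report only what shows in the picture. A call takes as long as a camera call.
- bot.masks_of(picture, query): "mask" (384x512 bool, what is visible of it).
- bot.landmark_of(picture, query): "xyz" ([x, y, z] in m, in world coordinates, good to about 4 mm: a listed point, or the origin of a listed thing).
The state is a dict: "t": time; "q": joint angles; "joint_vel": joint speeds; "joint_torque": joint torques, N m; "eef_pos": TCP position; "tool_rot": TCP orientation; "contact_force": force on the tool from outside, world axes, zero at the start; "torque": the same for the moment, N m; "gripper_width": opening from 0.0 (shut) to 1.0 (fully open); "grasp_force": force on a finger pad.
Only numpy, scipy, OpenCV 4.12 (cv2) and the standard library are available. Lean on these libraries where they do the work, as an engineer would, in place of code of your own. Each camera call takes 0.05 s, during which the arm holds its last target. There are 200 camera calls.

TASK

Two hand-plunger lubricators for the measuring machine are bolted to the bench; one is charged, its steel indicator pin standing fully out, and on the other the pin has sunk. Pump the black knob of the sunken one from above with the fingertips, nearly all the way down and fully back up each stroke, until its pin stands fully out too, and leave the knob up. Only press the knob, do not grip it or touch either pin, leave the charged lubricator's knob alone and do not disturb the things standing round about.

Things in the scene. Friction and masses are not known exactly. Their poses are not given: they have to be found in the camera images.
- pump_a: The lubricator to charge (pin sunken; it may stand left or right): dark foot plate 90 x 160 x 12 mm fixed to the bench, grey body; on a thick barrel (54 mm across) a black mushroom knob, on a thinner metal barrel (34 mm across, 65 mm tall) a steel indicator pin. Origin: middle of the plate's underside, z up. Knob axis at own (0, +32 mm), pin axis at own (0, -35 mm); a brass outlet points to own +x.
- pump_b: The charged lubricator, the same kind and size as pump_a, its pin standing fully out from the start. To be left alone.
- pump_a_knob_top (a point): Centre of the top of pump_a's knob, moving with it; 125 mm above the bench when up. The knob is 40 mm across and 15 mm thick, its top nearly flat over the middle 28 mm. z up.
- pump_b_knob_top (a point): The same point on pump_b's knob.
- pump_a_plunger (a joint): How far pump_a's knob is pressed down: 0 up, 0.020 m at the bottom stop. A spring pushes it back: 4 N at the top, about 12 N at the bottom, plus up to 2 N while the pin is driven. It comes up by itself when released.
- pump_b_plunger (a joint): The same for pump_b.
- pump_a_pin (a joint): How far pump_a's pin stands out: 0 sunk, about 0.030 m (0.028 to 0.031) fully out. Starts at 0.001 to 0.011. A ratchet lifts it about 5 mm a stroke (the first 1 to 8 mm), late in the downstroke, and it keeps its height as the knob comes up: 4 to 6 strokes. A stroke counts fully if the knob goes at least 16 mm down and comes up to within 2 mm of the top. Extra strokes do no harm.
- pump_b_pin (a joint): The same for pump_b; it starts at 0.030 m, fully out.
- pump_a_pin_rod: pump_a's pin, a round steel rod 14 mm across, not to be touched. Origin at its tip: 67 mm above the bench when sunk, 97 mm when fully out, 67 mm from the knob's axis.
- pump_b_pin_rod: pump_b's pin, the same. Not to be touched.
- sample_pot: Bystander: small capped sample pot, 49 mm across, 52 mm tall, loose, behind the left lubricator. Origin at the middle of its underside.
- setting_block: Bystander: ground steel block with holes, 40 x 50 x 25 mm, loose, behind the right lubricator. Origin at the middle of its underside.
- putty_tub: Bystander: round tub with screw lid, 67 mm across, 48 mm tall, loose, at the right. Origin at the middle of its underside.

How it is judged:
On the way, in this order (a step that is already met when the one before it is completed fails the run):
1. the sunken lubricator's knob is pressed at least 14 mm down (value of joint pump_a_plunger above 0.014 m), for 0.02 s.
2. its pin stands fully out and the knob is back up (value of joint pump_a_pin above 0.027 m and value of joint pump_a_plunger below 0.003 m), for 0.2 s.
At the end, for the whole second after the job is handed in: Both pins stand at least 27 mm out (fully out is 28 to 31), and both knobs are up (within 3 mm of the top) (all of step 2 and value of joint pump_b_pin above 0.027 m and value of joint pump_b_plunger below 0.003 m); the robot touches nothing.
It fails at once if the knob of the lubricator that is already charged is pressed (more than 5 mm) (value of joint pump_b_plunger above 0.005 m).
It fails at once if an indicator pin is touched, pulled or pushed by the robot (contact force between any of the fingers, the arm and pump_a_pin_rod above 0.5 N or contact force between any of the fingers, the arm and pump_b_pin_rod above 0.5 N).
It fails at once if a knob is taken between the fingers instead of being pressed from above ((z of the grasp point in the frame of pump_a_knob_top below -0.004 m and horizontal distance between the grasp point and pump_a_knob_top below 0.025 m) or (z of the grasp point in the frame of pump_b_knob_top below -0.004 m and horizontal distance between the grasp point and pump_b_knob_top below 0.025 m)).
It fails at once if the sample pot, the setting block or the putty tub is moved by more than 25 mm (distance of any of sample_pot, setting_block, putty_tub from where it was at the start of the episode above 0.025 m).
It also fails if it takes over 48 s, if anything falls off the work surface, if the arm or the gripper's body presses on something with over 40 N, if the wrist force passes 120 N, or if a joint passes its speed limit or range.

## Working session

There is one attempt and no reset: what is moved stays moved. The work goes in short steps, Python scripts to look and compute and a tool call to move; the robot and the scene stay as the last step left them, time stands still between calls to the robot, and variables do not carry over. Pictures are saved under pics/ and viewed, at most 10 in all, crops included, and the job is handed in when it is done.

Besides the shell and the picture viewer there is one more tool, called after ">>>" by a JSON object that holds its "name" and its "arguments". send_rows: Moves the arm, as the interface text tells. Its arguments: {"type":"object","properties":{"deltas":{"type":"string"},"claw":{"type":"number"},"force":{"type":"number"}},"required":["deltas"]}

```bash
mkdir -p pics
python3 - <<'E'
from station import bot
import cv2,numpy as np
o=bot.get_obs();print(o['t'],o['eef_pos'],o['tool_rot'],o['gripper_width'],bot.tips_ahead)
for c in("scene","top"):
    p=bot.read_camera(c);cv2.imwrite(f'pics/{c}1.png',p['img'][:,:,::-1])
    for n in["pump_a_knob_top","pump_a_pin_rod","pump_a","sample_pot","setting_block","putty_tub"]:
        for d in bot.landmark_of(p,n)[:3]:print(c,n,np.round(d['xyz'],3),round(d['confidence'],2))
a=cv2.imread('pics/scene1.png');b=cv2.imread('pics/top1.png')
cv2.imwrite('pics/both1.png',cv2.resize(np.vstack([a,b]),(400,600)) if 0 else cv2.resize(np.hstack([a,b]),(800,300)))
E
```

```text
0.0 [0.29447007 0.60674703 0.238311  ] [-1.33099588e-04  2.23987887e-01  9.74591505e-01 -8.98563178e-04] 1.0049426586479493 0.008
scene pump_a_knob_top [0.515 0.198 0.124] 0.53
scene pump_a_pin_rod [0.482 0.136 0.079] 0.38
scene pump_a [0.501 0.169 0.002] 0.96
scene pump_a [ 0.59  -0.08  -0.001] 0.88
scene sample_pot [ 0.732  0.142 -0.002] 0.74
scene setting_block [ 0.744 -0.079  0.   ] 0.57
scene setting_block [ 0.595 -0.082 -0.001] 0.18
scene putty_tub [ 0.605 -0.306  0.001] 0.69
top pump_a_knob_top [0.515 0.195 0.124] 0.67
top pump_a [ 0.502  0.17  -0.001] 0.87
top pump_a [ 0.597 -0.085  0.002] 0.77
top sample_pot [0.729 0.146 0.001] 0.59
top setting_block [ 0.744 -0.08   0.001] 0.61
top putty_tub [ 0.598 -0.303 -0.003] 0.87
top putty_tub [ 0.573 -0.06   0.124] 0.22
```

View pics/scene1.png

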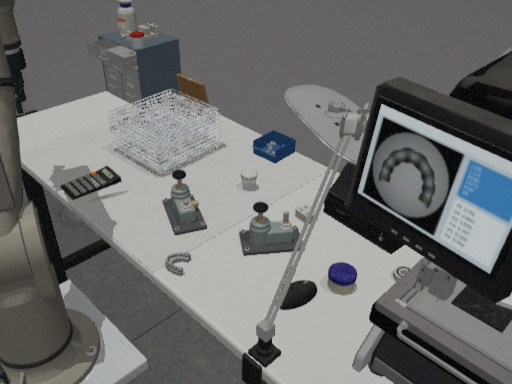

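View pics/top1.png

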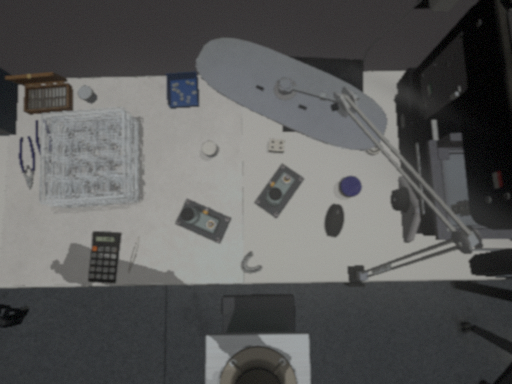

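Scene view: left lubricator around (182,205), with its knob at (179,176). The right one is around (268,233), with its knob at (260,208) and a pin at (286,215) that seems taller. I'll zoom in and measure the heights.

```bash
cat > h.py <<'E'
import numpy as np
def cloud(p):
    v,u=np.mgrid[:384,:512];d=p['depth']
    c=np.stack([(u-p['cx'])/p['fx']*d,-(v-p['cy'])/p['fy']*d,-d,np.ones_like(d)],-1)
    w=c@np.linalg.inv(p['camera_from_world']).T
    w[d==0]=np.nan
    return w[...,:3]
E
python3 - <<'E'
from station import bot
from h import *
import cv2
ims=[]
for c in("scene","top"):
    p=bot.read_camera(c);w=cloud(p)
    for n,x,y in(("L",.501,.169),("R",.594,-.082)):
        m=(np.hypot(w[...,0]-x,w[...,1]-y)<.09)
        k=m&(w[...,2]>.113)
        print(c,n,"knob",k.sum(),np.round(np.median(w[k],0),4),"maxz",np.round(w[k][:,2].max(),3) if k.any() else 0)
        kc=np.median(w[k],0)
        far=m&(np.hypot(w[...,0]-kc[0],w[...,1]-kc[1])>.055)&(w[...,2]>.055)
        q=w[far];print("  pinzone",far.sum(),np.round(q[np.argsort(-q[:,2])][:6],3).tolist())
    r=(slice(155,265),slice(150,310)) if c=="scene" else (slice(150,260),slice(160,320))
    ims.append(cv2.resize(p['img'][r][:,:,::-1],(800,550)) if c=="scene" else None)
cv2.imwrite('pics/z.png',ims[0])
E
```

```text
scene L knob 113 [0.5084 0.1909 0.1241] maxz 0.129
  pinzone 97 [[0.484, 0.136, 0.078], [0.483, 0.13, 0.077], [0.488, 0.132, 0.077], [0.482, 0.133, 0.077], [0.487, 0.135, 0.077], [0.478, 0.137, 0.077]]
scene R knob 133 [ 0.5635 -0.0651  0.124 ] maxz 0.128
  pinzone 140 [[0.622, -0.101, 0.1], [0.618, -0.098, 0.099], [0.621, -0.099, 0.099], [0.62, -0.104, 0.099], [0.626, -0.102, 0.098], [0.623, -0.104, 0.097]]
top L knob 140 [0.5132 0.1964 0.1236] maxz 0.128
  pinzone 83 [[0.488, 0.138, 0.078], [0.488, 0.141, 0.078], [0.485, 0.138, 0.077], [0.488, 0.136, 0.076], [0.483, 0.142, 0.075], [0.486, 0.142, 0.075]]
top R knob 136 [ 0.5692 -0.0585  0.1236] maxz 0.129
  pinzone 72 [[0.618, -0.1, 0.098], [0.621, -0.103, 0.097], [0.625, -0.1, 0.096], [0.622, -0.097, 0.096], [0.625, -0.094, 0.096], [0.625, -0.097, 0.096]]
```

View pics/z.png

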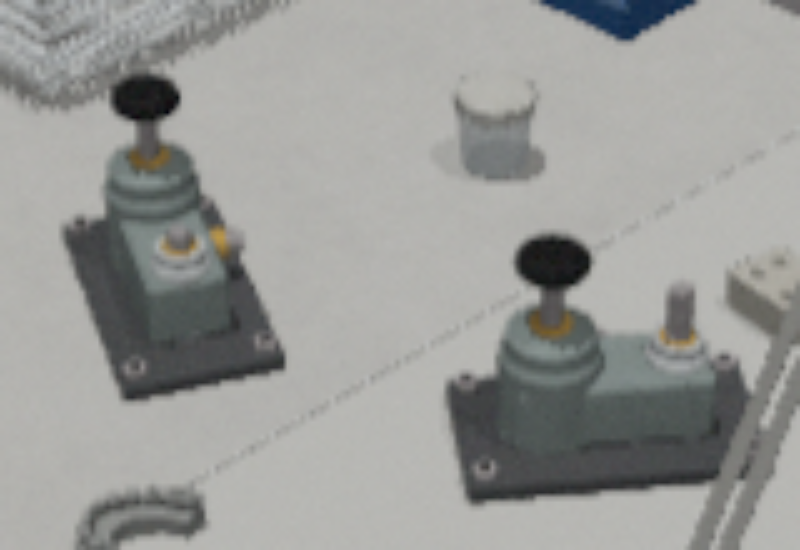

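The left lubricator is pump_a: its pin tip is at about 0.077 m, against 0.098 m on the right one. Its knob is at about (0.513, 0.197, 0.124). I'll shut the fingers and move above it.

>>> {"name": "send_rows", "arguments": {"deltas": "-0.038 -0.027 0 0; -0.076 -0.054 0 0; -0.114 -0.082 0 0; -0.15 -0.109 0 0; -0.188 -0.136 0 0", "claw": 0}}

```text
t: 1.3
eef_pos: [0.405, 0.4013, 0.2396]
tool_rot: [0.0, 0.224, 0.975, 0.0]
contact_force: [1.1, 0.5, -0.1]
gripper_width: 0.14
grasp_force: 0.0
```

>>> {"name": "send_rows", "arguments": {"deltas": "-0.038 -0.027 0 0; -0.076 -0.054 0 0; -0.114 -0.082 0 0; -0.15 -0.109 0 0; -0.188 -0.136 0 0"}}

```text
t: 1.8
eef_pos: [0.5148, 0.1969, 0.2396]
tool_rot: [0.0, 0.224, 0.975, 0.0]
contact_force: [1.2, 1.3, -0.0]
gripper_width: 0.004
grasp_force: 0.0
```

>>> {"name": "send_rows", "arguments": {"deltas": "0 0 0.03 0; 0 0 0.06 0; 0 0 0.06 0; 0 0 0.06 0"}}

```text
t: 2.2
eef_pos: [0.5141, 0.1986, 0.1796]
tool_rot: [-0.0, 0.224, 0.975, -0.0]
contact_force: [0.1, 0.4, 0.3]
gripper_width: 0.0
grasp_force: 0.0
```

Run:
```python
from station import bot
from h import *
import cv2
o=bot.get_obs();print(o['t'],o['eef_pos'],o['tool_rot'],o['gripper_width'],o['contact_force'])
for c in("scene","wrist"):
    p=bot.read_camera(c)
    cv2.imwrite(f'pics/{c}2.png',p['img'][:,:,::-1])
    print(c,[(np.round(d['xyz'],4),round(d['confidence'],2)) for d in bot.landmark_of(p,"pump_a_knob_top")])
a=cv2.imread('pics/scene2.png')[120:270,120:320];b=cv2.imread('pics/wrist2.png')
cv2.imwrite('pics/c2.png',np.hstack([cv2.resize(a,(400,300)),cv2.resize(b,(400,300))]))
```

```text
2.2 [0.51412603 0.1985795  0.17962914] [-2.73869390e-04  2.23847549e-01  9.74624107e-01 -2.24229302e-04] 0.0002122145123324792 [0.07430111 0.37791011 0.3275793 ]
scene [(array([0.5155, 0.1963, 0.1231]), 0.42)]
wrist [(array([0.5123, 0.1953, 0.1252]), 0.79), (array([ 0.5981, -0.3073,  0.    ]), 0.19)]
```

View pics/c2.png

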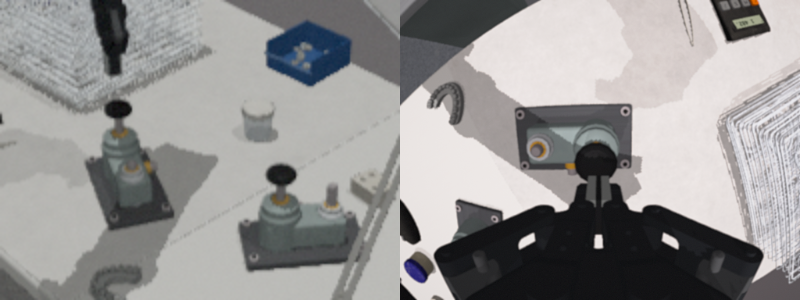

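The wrist view shows the shut fingers over the knob, with the pin well to the side. I'll correct by 3 mm and press.

>>> {"name": "send_rows", "arguments": {"deltas": "0 -0.003 0.02 0; 0 -0.003 0.04 0; 0 -0.003 0.048 0; 0 -0.003 0.053 0; 0 -0.003 0.053 0"}}

```text
t: 2.9
eef_pos: [0.5126, 0.1959, 0.1269]
tool_rot: [-0.0, 0.224, 0.975, -0.0]
contact_force: [-4.4, -1.1, 5.7]
gripper_width: -0.002
grasp_force: 3.0
```

>>> {"name": "send_rows", "arguments": {"deltas": "0 0 0.004 0; 0 0 0.008 0; 0 0 0.012 0; 0 0 0.0125 0; 0 0 0.0125 0"}}

```text
t: 3.4
eef_pos: [0.5131, 0.196, 0.1155]
tool_rot: [0.0, 0.224, 0.975, 0.0]
contact_force: [-5.2, -1.6, 11.1]
gripper_width: 0.0
grasp_force: 5.5
```

>>> {"name": "send_rows", "arguments": {"deltas": "0 0 -0.012 0; 0 0 -0.024 0; 0 0 -0.026 0; 0 0 -0.026 0; 0 0 -0.026 0"}}

```text
t: 3.9
eef_pos: [0.5128, 0.1957, 0.1396]
tool_rot: [-0.0, 0.224, 0.975, -0.0]
contact_force: [0.7, -0.3, -0.5]
gripper_width: -0.002
grasp_force: 0.0
```

>>> {"name": "send_rows", "arguments": {"deltas": "0 0 0.009 0; 0 0 0.016 0; 0 0 0.022 0; 0 0 0.027 0; 0 0 0.027 0"}}

```text
t: 4.4
eef_pos: [0.5136, 0.196, 0.1131]
tool_rot: [0.0, 0.224, 0.975, 0.0]
contact_force: [-2.3, 0.2, 12.2]
gripper_width: -0.0
grasp_force: 5.9
```

>>> {"name": "send_rows", "arguments": {"deltas": "0 0 -0.012 0; 0 0 -0.024 0; 0 0 -0.027 0; 0 0 -0.027 0; 0 0 -0.027 0"}}

```text
t: 4.9
eef_pos: [0.5122, 0.1954, 0.1388]
tool_rot: [-0.001, 0.224, 0.975, -0.001]
contact_force: [-0.0, 0.1, 0.1]
gripper_width: 0.001
grasp_force: 0.0
```

```bash
cat > pin.py <<'E'
from station import bot
from h import *
o=bot.get_obs();print(o['t'],o['eef_pos'],o['contact_force'])
for c in("scene","top"):
    p=bot.read_camera(c);w=cloud(p)
    for n,x,y in(("pin",.486,.138),("pinB",.621,-.1)):
        m=np.hypot(w[...,0]-x,w[...,1]-y)<.012
        z=np.sort(w[m][:,2])[::-1]
        print(c,n,m.sum(),np.round(z[:8],4))
    m=(np.hypot(w[...,0]-.513,w[...,1]-.196)<.03)&(w[...,2]>.095)&(w[...,2]<.13)
    print(c,"knobA",m.sum(),np.round(np.percentile(w[m][:,2],[10,50,90]),4))
E
python3 pin.py
```

```text
4.9 [0.51215811 0.19540433 0.13881108] [-0.03223374  0.12248622  0.10632139]
scene pin 410 [0.5448 0.5426 0.54   0.5399 0.5386 0.5375 0.5365 0.5353]
scene pinB 95 [0.0983 0.0981 0.0975 0.0975 0.0975 0.0971 0.097  0.0967]
scene knobA 110 [0.1038 0.1231 0.1269]
top pin 255 [0.5477 0.5463 0.5441 0.5441 0.5436 0.543  0.542  0.5413]
top pinB 52 [0.1005 0.0994 0.0992 0.0974 0.0961 0.0958 0.0957 0.0957]
top knobA 8 [0.1199 0.1228 0.124 ]
```

The strokes are clean: 12 N at the bottom and 0 N at the top. I'll do four more.

>>> {"name": "send_rows", "arguments": {"deltas": "0 0 0.009 0; 0 0 0.016 0; 0 0 0.022 0; 0 0 0.0265 0; 0 0 0.0265 0"}}

```text
t: 5.5
eef_pos: [0.5134, 0.196, 0.1133]
tool_rot: [0.0, 0.224, 0.975, 0.0]
contact_force: [-1.6, 0.1, 11.8]
gripper_width: -0.002
grasp_force: 5.8
```

>>> {"name": "send_rows", "arguments": {"deltas": "0 0 -0.012 0; 0 0 -0.024 0; 0 0 -0.0265 0; 0 0 -0.0265 0; 0 0 -0.0265 0"}}

```text
t: 6.0
eef_pos: [0.5122, 0.1955, 0.1389]
tool_rot: [-0.001, 0.224, 0.975, -0.0]
contact_force: [-0.6, 0.2, -1.4]
gripper_width: -0.004
grasp_force: 0.0
```

>>> {"name": "send_rows", "arguments": {"deltas": "0 0 0.009 0; 0 0 0.016 0; 0 0 0.022 0; 0 0 0.0265 0; 0 0 0.0265 0"}}

```text
t: 6.5
eef_pos: [0.5133, 0.1959, 0.1132]
tool_rot: [0.0, 0.224, 0.975, 0.0]
contact_force: [-1.8, -0.2, 11.0]
gripper_width: -0.001
grasp_force: 5.9
```

>>> {"name": "send_rows", "arguments": {"deltas": "0 0 -0.012 0; 0 0 -0.024 0; 0 0 -0.0265 0; 0 0 -0.0265 0; 0 0 -0.0265 0"}}

```text
t: 7.0
eef_pos: [0.5122, 0.1955, 0.1388]
tool_rot: [-0.001, 0.224, 0.975, -0.001]
contact_force: [-0.7, 0.3, -0.5]
gripper_width: 0.0
grasp_force: 0.0
```

>>> {"name": "send_rows", "arguments": {"deltas": "0 0 0.009 0; 0 0 0.016 0; 0 0 0.022 0; 0 0 0.0265 0; 0 0 0.0265 0"}}

```text
t: 7.5
eef_pos: [0.5133, 0.1959, 0.1132]
tool_rot: [0.0, 0.224, 0.975, 0.0]
contact_force: [-3.1, -0.6, 11.6]
gripper_width: 0.003
grasp_force: 5.7
```

>>> {"name": "send_rows", "arguments": {"deltas": "0 0 -0.012 0; 0 0 -0.024 0; 0 0 -0.0265 0; 0 0 -0.0265 0; 0 0 -0.0265 0"}}

```text
t: 8.0
eef_pos: [0.5122, 0.1955, 0.1388]
tool_rot: [-0.001, 0.224, 0.975, -0.001]
contact_force: [0.6, -0.3, -0.7]
gripper_width: -0.0
grasp_force: 0.0
```

>>> {"name": "send_rows", "arguments": {"deltas": "0 0 0.009 0; 0 0 0.016 0; 0 0 0.022 0; 0 0 0.0265 0; 0 0 0.0265 0"}}

```text
t: 8.5
eef_pos: [0.5133, 0.1959, 0.1132]
tool_rot: [0.0, 0.224, 0.975, 0.0]
contact_force: [-3.0, -0.8, 11.4]
gripper_width: -0.004
grasp_force: 5.7
```

>>> {"name": "send_rows", "arguments": {"deltas": "0 0 -0.02 0; 0 0 -0.05 0; 0 0 -0.09 0; 0 0 -0.1 0; 0 0 -0.1 0"}}

```text
t: 9.0
eef_pos: [0.5136, 0.1961, 0.2141]
tool_rot: [0.001, 0.224, 0.975, 0.001]
contact_force: [-0.3, -0.1, -0.8]
gripper_width: 0.002
grasp_force: 0.0
```

```bash
sed -i 's/-y)<.012/-y)<.012;m\&=w[...,2]<.13/' pin.py; python3 pin.py
```

```text
9.0 [0.51359505 0.19606785 0.21407258] [-0.29882352 -0.11465306 -0.84657968]
scene pin 75 [0.1004 0.0977 0.0974 0.0973 0.0971 0.0968 0.0968 0.0956]
scene pinB 102 [0.0977 0.0973 0.0973 0.0968 0.0965 0.0962 0.0958 0.0951]
scene knobA 127 [0.1046 0.1235 0.1261]
top pin 47 [0.0973 0.0966 0.0966 0.096  0.096  0.0959 0.0958 0.0955]
top pinB 50 [0.0983 0.098  0.0979 0.0971 0.0969 0.0967 0.0963 0.0958]
top knobA 27 [0.1164 0.1227 0.1261]
```

pump_a's pin now measures 0.097 m, the same as the charged one, and its knob is up. I'll hold still briefly, then hand in.

>>> {"name": "send_rows", "arguments": {"deltas": "0 0 -0.02 0; 0 0 -0.02 0; 0 0 -0.02 0; 0 0 -0.02 0; 0 0 -0.02 0"}}

```text
t: 9.6
eef_pos: [0.5123, 0.1955, 0.2321]
tool_rot: [-0.001, 0.224, 0.975, -0.001]
contact_force: [0.7, -0.7, 0.3]
gripper_width: 0.004
grasp_force: 0.0
```

```bash
python3 -c "
from station import bot
print(bot.hand_in())"
```

```text
the job is handed in; nothing more can be done
None
```

I pumped the sunken lubricator (the left one) six full strokes; its pin measured fully out, level with the charged one's, its knob is up and the arm is clear, and I handed the job in at about 9.6 s (the hand-in returned no verdict).

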